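# Cover the crucibles with their own lids

## Task

Cover the four porcelain crucibles for the furnace: put each loose lid on the crucible of its own shape and size, set down (not dropped) and seated flat with its boss in the mouth. Leave the crucibles standing where they are, since their places tell the samples apart, and do not disturb the wash bottle or the jar.

Things in the scene. Friction and masses are not known exactly. Their poses are not given: they have to be found in the camera images.
- tall_crucible: White porcelain crucible, the small round one, tall in shape, 56 mm outside diameter at the rim, narrowing to a 40 mm foot, 52 mm high, wall 4 mm, open at the top (mouth 48 mm diameter). Loose; stands upright on the bench. Origin: centre of its underside, z up. Round: its yaw does not matter. Its own lid, when seated, has its plate resting on the rim and its origin 47 mm above this origin.
- wide_crucible: White porcelain crucible, the large round one, wide and low, 84 mm outside diameter at the rim, narrowing to a 60 mm foot, 42 mm high, wall 4 mm, open at the top (mouth 76 mm diameter). Loose; stands upright on the bench. Origin: centre of its underside, z up. Round: its yaw does not matter. Its own lid, when seated, has its plate resting on the rim and its origin 37 mm above this origin.
- square_crucible: White porcelain crucible, square box shape, 64 x 64 mm outside, 44 mm high, wall 4 mm, open at the top (mouth 56 x 56 mm). Loose; stands upright on the bench. Origin: centre of its underside, z up. x and y run along its sides; its lid may sit in any of the four quarter turns. Its own lid, when seated, has its plate resting on the rim and its origin 39 mm above this origin.
- oblong_crucible: White porcelain crucible, oblong box shape, 100 mm along x by 52 mm along y outside, 38 mm high, wall 4 mm, open at the top (mouth 92 x 44 mm). Loose; stands upright on the bench. Origin: centre of its underside, z up. Its lid's x lies along its x, either way round. Its own lid, when seated, has its plate resting on the rim and its origin 33 mm above this origin.
- tall_lid: White porcelain lid, small round one, plate 60 mm diameter. Lies right way up, loose, under 150 g. From below: boss (38 mm diameter, tapered edge), 0 to 5 mm; plate, 5 to 10 mm; round knob in the middle, 15 mm diameter, 10 to 28 mm. Origin: centre of the boss's underside, z up. Round: its yaw does not matter. Belongs on the tall crucible. About 5 mm play all round in the mouth.
- wide_lid: White porcelain lid, large round one, plate 88 mm diameter. Lies right way up, loose, under 150 g. From below: boss (66 mm diameter, tapered edge), 0 to 5 mm; plate, 5 to 10 mm; round knob in the middle, 15 mm diameter, 10 to 28 mm. Origin: centre of the boss's underside, z up. Round: its yaw does not matter. Belongs on the wide crucible. About 5 mm play all round in the mouth.
- square_lid: White porcelain lid, square, plate 68 x 68 mm. Lies right way up, loose, under 150 g. From below: boss (46 x 46 mm), 0 to 5 mm; plate, 5 to 10 mm; bar grip in the middle, 28 mm along x and 12 mm wide along y (take it across y), 10 to 28 mm. Origin: centre of the boss's underside, z up. x and y run along its sides. Belongs on the square crucible. About 5 mm play all round in the mouth.
- oblong_lid: White porcelain lid, oblong, plate 104 mm along x by 56 mm along y. Lies right way up, loose, under 150 g. From below: boss (82 x 34 mm), 0 to 5 mm; plate, 5 to 10 mm; bar grip in the middle, 36 mm along x and 12 mm wide along y (take it across y), 10 to 28 mm. Origin: centre of the boss's underside, z up. Belongs on the oblong crucible. About 5 mm play all round in the mouth.
- wash_bottle: Bystander: white plastic wash bottle, 66 mm diameter, about 205 mm high to the top of its bent spout, standing at the robot's right of the work. Loose. Origin: centre of its underside.
- sample_jar: Bystander: small jar with a blue cap, 54 mm diameter, about 75 mm high, standing at the robot's left of the work. Loose. Origin: centre of its underside.
Mind the look-alikes: they are no part of the job. What is shaped like the oblong_lid but pink is not meant.

How it is judged:
At the end, for the whole second after the job is handed in: Each of the four lids is seated on its own crucible: level (within 4 degrees), its centre within 8 mm of the crucible's, its plate down on the rim within 3 mm; all crucibles upright (within 4 degrees) and within 30 mm of where they stood; everything released and at rest (horizontal distance between tall_lid and tall_crucible below 0.008 m and z of tall_lid in the frame of tall_crucible between 0.044 and 0.05 m and angle between each of tall_lid, tall_crucible, wide_lid, wide_crucible, square_lid, square_crucible, oblong_lid, oblong_crucible's own z axis and vertical below 0.07 rad and distance of each of tall_crucible, wide_crucible, square_crucible, oblong_crucible from where it was at the start of the episode below 0.03 m and linear speed of each of tall_lid, tall_crucible, wide_lid, wide_crucible, square_lid, square_crucible, oblong_lid, oblong_crucible below 0.02 m/s and contact force between each of tall_lid, wide_lid, square_lid, oblong_lid and the fingers below 0.05 N and horizontal distance between wide_lid and wide_crucible below 0.008 m and z of wide_lid in the frame of wide_crucible between 0.034 and 0.04 m and horizontal distance between square_lid and square_crucible below 0.008 m and z of square_lid in the frame of square_crucible between 0.036 and 0.042 m and horizontal distance between oblong_lid and oblong_crucible below 0.008 m and z of oblong_lid in the frame of oblong_crucible between 0.03 and 0.036 m); the robot touches nothing.
It fails at once if a lid is dropped or slammed onto its crucible (faster than 0.5 m/s just above its seat) ((horizontal distance between tall_lid and tall_crucible below 0.03 m and z of tall_lid in the frame of tall_crucible between 0.045 and 0.062 m and linear speed of tall_lid above 0.5 m/s) or (horizontal distance between wide_lid and wide_crucible below 0.03 m and z of wide_lid in the frame of wide_crucible between 0.035 and 0.052 m and linear speed of wide_lid above 0.5 m/s) or (horizontal distance between square_lid and square_crucible below 0.03 m and z of square_lid in the frame of square_crucible between 0.037 and 0.054 m and linear speed of square_lid above 0.5 m/s) or (horizontal distance between oblong_lid and oblong_crucible below 0.03 m and z of oblong_lid in the frame of oblong_crucible between 0.031 and 0.048 m and linear speed of oblong_lid above 0.5 m/s)).
It fails at once if a crucible is tipped over (angle between any of tall_crucible, wide_crucible, square_crucible, oblong_crucible's own z axis and vertical above 0.5 rad).
It fails at once if the wash bottle or the sample jar is knocked over or pushed more than 30 mm (angle between any of wash_bottle, sample_jar's own z axis and vertical above 0.4 rad or distance of any of wash_bottle, sample_jar from where it was at the start of the episode above 0.03 m).
It also fails if it takes over 102 s, if anything falls off the work surface, if the arm or the gripper's body presses on something with over 40 N, if the wrist force passes 120 N, or if a joint passes its speed limit or range.

## Robot

A 7-joint arm with a two-finger parallel gripper is mounted at the origin on the work surface. World frame = base frame: x ahead of the robot, y to its left, z up, the work surface at z = 0. Lengths are in m, angles in rad, forces in N, time in s.
With the tool pointing down it reaches from about 0.35 to 0.9 m from the base axis. Payload 7.2 kg.
Tool frame: the origin (TCP) lies at the very end of the fingers, on their centre line; the grasp point (between the pads) lies 19 mm behind it (manip.grip_point_offset is the distance from the TCP to the grasp point, in m); z points along the fingers, y is the line along which they close (so a half turn about z gives the same grasp; the last joint's range is limited). The gripper opens to 88 mm and grips with 3 to 60 N. Pads are 20 mm wide; open, the fingers measure 115 mm over their backs; the gripper's body (75 mm by 178 mm) begins 61 mm behind the grasp point.
Start: joints at [-1.202, 0.411, -0.013, 1.596, 0.006, 1.134, -0.082], TCP at [0.264, 0.566, 0.223] pointing down, gripper open.
Joint ranges: [-2.95, 2.95], [-0.29, 1.99], [-1.47, 1.44], [0.14, 2.54], [-1.03, 4.17], [0.13, 1.85], [-2.86, 2.86]. Speed limits (rad/s): [2.39, 2.39, 3.01, 3.01, 3.14, 3.14, 3.14].

## Interface

Orientations are given as a unit quaternion [x, y, z, w].
In Python, from plant import readout, snapshot, camera_params, ticket, manip gives the robot as it stands.
- The arm moves only by the shell command python3 -m crank 'ROWS' [FORCE]. ROWS is JSON, a list of rows, each an object with "travel": the shift along the tool's x, y, z in units of 30 mm (1.0 is 30 mm), a list of three; "turn": the turn, a rotation vector about the tool's x, y, z in units of 6 degrees (1.0 is 6 degrees), a list of three; "grip": the opening, from 0 (shut) to 1 (fully open). In form: [{"travel": [tx, ty, tz], "turn": [wx, wy, wz], "grip": grip}, ...]. A call has exactly 8 rows; each row shifts and turns the commanded pose from where the row before left it, along the tool's axes as they then stand; what a row does not reach is not made up. A row lasts 1/8 s, in which the tool goes at most 62.5 mm and 10.7 degrees, less where a joint would pass 70% of its speed; a pose out of reach is approached as far as the arm can. A call is refused whole if a number of a shift passes 1 or a number of a turn 1, either way. A call with a gripper value outside its range is refused whole. The fingers move at their own pace and stop on an object; FORCE is the grip in N (left out, the last holds). Time passes only in rows, so rows that do not move let the fingers close, or fill a call up. It gives the time, the measured TCP pose, the force, the opening and the grip force at its end, in the units of the state.
- readout.observe(): the state, without advancing time (a new reading comes with each control period).
- snapshot(name): name is "side" or "top"; returns (picture, depth): 384x512x3 uint8, blue, green, red; 384x512 float32, m along the optical axis (not along the pixel's ray), 0 where there is no reading.
- camera_params(name): a dict with "K" (3x3 intrinsics, pixels), "eye" and "orientation" of the camera in the world. Camera axes: x right, y up, looking along -z (the intrinsics and any distortion apply to the point x, -y, -z); pixel columns grow to the right and rows downward; lengths in m; the calibration is good to about 2 mm. A picture is of the moment at which its call begins. camera_params takes no time and is no camera call.
- ticket.finish_job(): hands the job in; it is judged then, once.
The state is a dict: "t": time; "joints": joint angles; "dq": joint speeds; "joint_efforts": joint torques, N m; "position": TCP position; "tool_rot": TCP orientation; "force": force on the tool from outside, world axes, zero at the start; "torque": the same for the moment, N m; "grip_width": finger opening in m; "grip_force": force on a finger pad.
Only numpy, scipy, OpenCV 4.12 (cv2) and the standard library are available. Lean on these libraries where they do the work, as an engineer would, in place of code of your own. Each camera call takes 0.05 s, during which the arm holds its last target. There are 200 camera calls.

## Working session

There is one attempt and no reset: what is moved stays moved. The work goes in short steps, Python scripts to look and compute and a shell command to move; the robot and the scene stay as the last step left them, time stands still between calls to the robot, and variables do not carry over. Pictures are saved under pics/ and viewed, at most 15 in all, crops included, and the job is handed in when it is done.

```bash
mkdir -p pics; ls; python3 - <<'E'
from plant import readout, snapshot, camera_params, manip
import cv2, numpy as np
for n in ("top","side"):
    im,d=snapshot(n); cv2.imwrite(f"pics/{n}0.png",im); np.savez(f"/tmp/{n}0.npz",im=im,d=d)
    p=camera_params(n); print(n,p)
print(readout.observe()); print([x for x in dir(manip) if x[0]!='_'])
E
```

```text
pics
top {'K': array([[432.89191003,   0.        , 257.02522265],
       [  0.        , 432.89191003, 190.1133855 ],
       [  0.        ,   0.        ,   1.        ]]), 'eye': array([ 0.21063581, -0.00966192,  1.33777028]), 'orientation': array([ 0.07193788, -0.0725639 , -0.69685381,  0.70989731])}
side {'K': array([[455.37353343,   0.        , 257.97494491],
       [  0.        , 455.37353343, 190.64484726],
       [  0.        ,   0.        ,   1.        ]]), 'eye': array([-0.06871714, -0.79704594,  1.04501842]), 'orientation': array([ 0.35011212, -0.11008651, -0.28068239,  0.88685955])}
{'t': 0.1, 'joints': array([-1.20220105,  0.41180498, -0.01269287,  1.59691075,  0.00560512,
        1.13430925, -0.08221558]), 'dq': array([-4.16499717e-04, -2.40107804e-03, -1.20538203e-03, -2.00273518e-03,
       -6.81495598e-05, -1.21237209e-03,  1.39269543e-03]), 'joint_efforts': array([ 2.00505689e-03, -5.89092636e+01,  6.43345881e-01, -2.91712135e+01,
       -5.38833335e-02,  1.43914702e-02,  2.47365068e-05]), 'position': array([0.26426062, 0.56590607, 0.22192289]), 'tool_rot': array([ 2.16668968e-01,  9.76244883e-01, -6.91625288e-04, -9.68481045e-05]), 'force': array([ 0.26888407,  0.65126046, -0.45418531]), 'torque': array([ 0.03520869,  0.0659875 , -0.00908659]), 'grip_force': 0.0, 'grip_width': 0.08794299376517267}
['IKError', 'grip_point_offset']
```

View pics/top0.png

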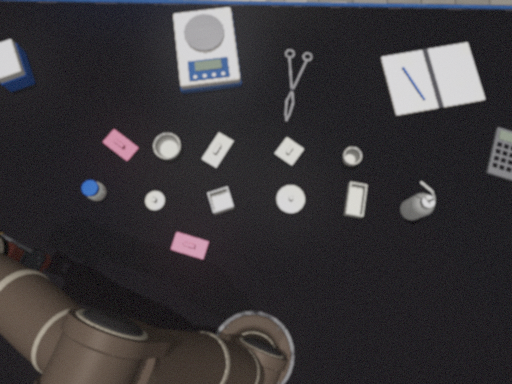

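View pics/side0.png

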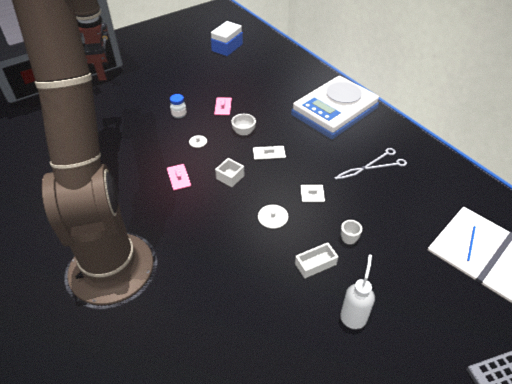

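Top view: the white oblong lid is at (217,150). Its look-alikes are pink, at (120,145) and (190,245), and are excluded. Square lid (290,151), wide lid (291,199) and tall lid (155,200). Crucibles: wide (167,146), square (221,200), tall (353,156), oblong (356,199). Jar (93,190), bottle (415,207).

```bash
cat > h.py <<'E'
import numpy as np, cv2
from scipy.spatial.transform import Rotation as R
from plant import camera_params, snapshot, readout
def cam(n):
    p=camera_params(n); return p["K"],np.array(p["eye"]),R.from_quat(p["orientation"]).as_matrix()@np.diag([1,-1,-1])
def rays(n,uv):
    K,e,M=cam(n); uv=np.atleast_2d(uv).astype(float)
    return e,np.c_[uv,np.ones(len(uv))]@np.linalg.inv(K).T@M.T
def at_z(n,uv,z):
    e,r=rays(n,uv); return e+r*((z-e[2])/r[:,2])[:,None]
def cloud(n,d):
    v,u=np.mgrid[:d.shape[0],:d.shape[1]]; e,r=rays(n,np.c_[u.ravel(),v.ravel()])
    return (e+r*d.ravel()[:,None]).reshape(*d.shape,3)
def project(n,P):
    K,e,M=cam(n); q=(np.atleast_2d(P)-e)@M@K.T; return q[:,:2]/q[:,2:]
def tri(a,b):
    e1,r1=rays("top",a);e2,r2=rays("side",b);r1=r1[0]/np.linalg.norm(r1);r2=r2[0]/np.linalg.norm(r2)
    s=np.linalg.lstsq(np.c_[r1,-r2],e2-e1,rcond=None)[0]; p,q=e1+s[0]*r1,e2+s[1]*r2
    return (p+q)/2,np.linalg.norm(p-q)
E
python3 - <<'E'
from h import *
S={"tall_lid":((155,200),.010),"wide_lid":((291,199),.010),"square_lid":((290,151),.010),"oblong_lid":((217,150),.010),
"tall_cr":((353,156),.052),"wide_cr":((167,146),.042),"square_cr":((221,200),.044),"oblong_cr":((356,199),.038)}
D={n:np.load(f"/tmp/{n}0.npz") for n in("top","side")}
C={n:cloud(n,D[n]["d"]) for n in D}
print("bench z", [np.round(np.percentile(C[n][...,2][D[n]["d"]>0],[25,50]),4) for n in C])
for k,(uv,z) in S.items():
    c=at_z("top",uv,z)[0]
    o=[]
    for n in C:
        P=C[n]; bright=D[n]["im"].min(2)>90
        m=bright&(np.hypot(P[...,0]-c[0],P[...,1]-c[1])<.065)&(D[n]["d"]>0)
        lo=(z-.007 if 'lid' not in k else .003)
        m&=(P[...,2]>lo)
        nn,lab,st,_=cv2.connectedComponentsWithStats(m.astype(np.uint8),connectivity=8)
        if nn<2: print(k,n,"none");continue
        b=1+np.argmax(st[1:,4]); Q=P[lab==b]; 
        rect=cv2.minAreaRect((Q[:,:2]*1000).astype(np.float32))
        print(k,n,len(Q),"rect",np.round(rect[0],1),np.round(rect[1],1),round(rect[2],1),"mean",np.round(Q.mean(0)*1000,1),"z pct",np.round(np.percentile(Q[:,2],[5,50,95])*1000,1))
E
python3 - <<'E'
import cv2,numpy as np
a=cv2.imread('pics/top0.png')[120:225,130:385]; cv2.imwrite('pics/c1.png',cv2.resize(a,None,fx=3.1,fy=3.1,interpolation=cv2.INTER_CUBIC))
b=cv2.imread('pics/side0.png')[95:285,170:375]; cv2.imwrite('pics/c2.png',cv2.resize(b,None,fx=3.1,fy=3.1,interpolation=cv2.INTER_CUBIC))
E
```

```text
bench z [array([-0.0026, -0.0002]), array([-0.003 , -0.0007])]
tall_lid top 281 rect [447.9 308.9] [59.3 58.8] 36.9 mean [447.9 308.6   9.7] z pct [ 4.2  8.6 23.1]
tall_lid side 167 rect [452.  315.2] [67.2 56. ] 61.3 mean [450.1 309.8   9.9] z pct [ 4.5  8.6 24.3]
wide_lid top 597 rect [ 460.5 -113.5] [84.9 83.7] 89.8 mean [ 460.2 -113.6    9.6] z pct [ 4.6  9.1 15.1]
wide_lid side 545 rect [ 463.2 -109.7] [90.  83.4] 52.3 mean [ 462.2 -112.5    9.6] z pct [ 5.3  8.9 15.8]
square_lid top 428 rect [ 615.2 -108.6] [68.2 70.1] 55.8 mean [ 614.8 -108.7   10.4] z pct [ 4.4  9.1 26.3]
square_lid side 371 rect [ 619.5 -104.5] [75.6 68.3] 56.9 mean [ 615.9 -109.    10.9] z pct [ 5.   9.4 26.6]
oblong_lid top 549 rect [616.5 122. ] [ 61.1 104. ] 60.6 mean [614.6 120.   10. ] z pct [ 4.4  8.7 25.8]
oblong_lid side 365 rect [621.2 124.8] [ 69.5 107.6] 59.1 mean [616.7 120.6  10.9] z pct [ 5.2  9.4 25.4]
tall_cr top 82 rect [ 592.4 -302.7] [53.6 54.2] 31.8 mean [ 592.2 -302.1   50.5] z pct [46.3 50.2 55.2]
tall_cr side 116 rect [ 593.4 -299.3] [56.6 53.1] 48.6 mean [ 594.4 -299.1   49.7] z pct [45.5 49.6 54.2]
wide_cr top 122 rect [616.7 276. ] [84. 81.] 67.0 mean [618.1 276.4  39.8] z pct [36.3 39.7 44.1]
wide_cr side 101 rect [617.1 277.2] [85.1 83.2] 48.3 mean [618.7 280.   39.3] z pct [35.7 38.8 43. ]
square_cr top 58 rect [442.1 117.6] [64.8 32.5] 15.6 mean [443.4 123.8  42.3] z pct [38.5 42.5 46.2]
square_cr side 136 rect [450.7 105.9] [67.8 69.9] 16.3 mean [452.  105.   41.6] z pct [37.8 41.7 45.3]
oblong_cr top 158 rect [ 458.6 -313.9] [ 53.1 101.6] 80.2 mean [ 457.7 -313.8   36.9] z pct [32.8 37.  41.2]
oblong_cr side 242 rect [ 461.8 -310.3] [ 55.8 103.4] 80.9 mean [ 460.8 -311.7   35.9] z pct [31.6 36.  40. ]
```

View pics/c1.png

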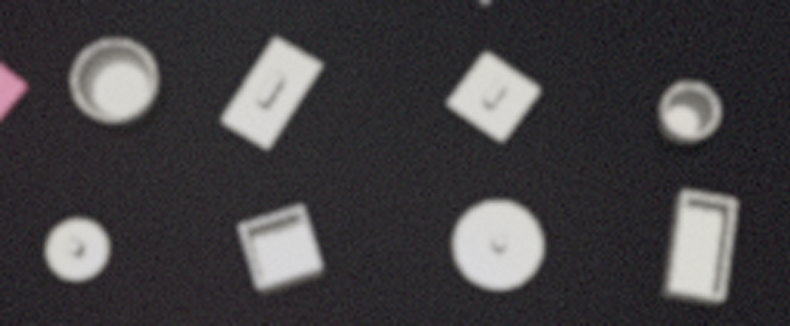

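View pics/c2.png

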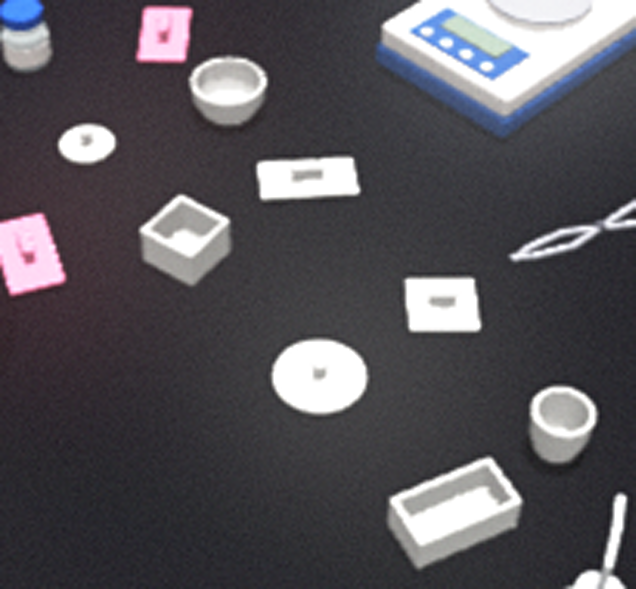

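Crops: the white oblong lid (bar along its long axis) and the square lid (bar parallel to its up-right edge in top view) are clear, and all four crucibles are empty. I'll refine by fitting silhouettes in both views, with the height free.

```bash
cat > fit.py <<'E'
from h import *
from scipy.optimize import minimize
from itertools import product
def circ(r,z): a=np.linspace(0,2*np.pi,48,endpoint=False); return np.c_[r*np.cos(a),r*np.sin(a),0*a+z]
def box(a,b,z): return np.array([[s*a/2,t*b/2,z] for s,t in product((1,-1),(1,-1))])
# model pts, with top-of-plate/rim at z=0; initial (x,y,yaw deg,z)
M={"tall_lid":([circ(.030,0),circ(.030,-.005),circ(.0075,.018)],(.448,.309,0,.01)),
"wide_lid":([circ(.044,0),circ(.044,-.005),circ(.0075,.018)],(.460,-.1135,0,.01)),
"square_lid":([box(.068,.068,0),box(.068,.068,-.005),box(.028,.012,.018)],(.615,-.1085,-33,.01)),
"oblong_lid":([box(.104,.056,0),box(.104,.056,-.005),box(.036,.012,.018)],(.615,.120,-30,.01)),
"tall_cr":([circ(.028,0),circ(.020,-.052)],(.592,-.302,0,.052)),
"wide_cr":([circ(.042,0),circ(.030,-.042)],(.617,.276,0,.042)),
"square_cr":([box(.064,.064,0),box(.064,.064,-.044)],(.448,.110,16,.044)),
"oblong_cr":([box(.1,.052,0),box(.1,.052,-.038)],(.460,-.313,-10,.038))}
def target(im,n,P0):
    uv=project(n,P0); 
    lo=np.floor(uv.min(0)-8).astype(int); hi=np.ceil(uv.max(0)+8).astype(int)
    g=im[lo[1]:hi[1],lo[0]:hi[0]].min(2).astype(float)
    m=(g>95).astype(np.uint8); m=cv2.resize(cv2.GaussianBlur(g,(0,0),.5),None,fx=8,fy=8,interpolation=cv2.INTER_CUBIC)>95
    nn,lab,st,_=cv2.connectedComponentsWithStats(m.astype(np.uint8)); b=1+np.argmax(st[1:,4])
    ys,xs=np.where(lab==b); h=cv2.convexHull(np.c_[xs,ys].astype(np.int32))
    t=np.zeros(m.shape,np.uint8); cv2.fillConvexPoly(t,h,1); return t,lo
def fit(k,views,ims):
    parts,p0=M[k]; P=np.vstack(parts)
    def pts(p): 
        return P@R.from_euler('z',p[2],degrees=True).as_matrix().T+[p[0],p[1],p[3]]
    T={n:target(ims[n],n,pts(p0)) for n in views}
    def cost(q):
        p=[p0[0]+q[0]/1e3,p0[1]+q[1]/1e3,p0[2]+q[2],p0[3]+(q[3]/1e3 if len(q)>3 else 0)]; c=0
        for n in views:
            t,lo=T[n]; uv=(project(n,pts(p))-lo+.5)*8-.5
            r=np.zeros(t.shape,np.uint8); cv2.fillConvexPoly(r,cv2.convexHull(np.round(uv*16).astype(np.int32)),1,shift=4)
            c+=1-(r&t).sum()/(r|t).sum()
        return c
    q=np.zeros(4 if len(views)>1 else 3); s=np.vstack([q,np.eye(len(q))*[3,3,4,4][:len(q)]+0])
    r=minimize(cost,q,method='Nelder-Mead',options=dict(initial_simplex=s,xatol=.02,fatol=1e-5,maxiter=400)); q=r.x
    return np.array([p0[0]*1e3+q[0],p0[1]*1e3+q[1],p0[2]+q[2],p0[3]*1e3+(q[3] if len(q)>3 else 0)]),r.fun/len(views)
E
python3 - <<'E'
from fit import *
ims={n:np.load(f"/tmp/{n}0.npz")["im"] for n in("top","side")}
for k in M:
    print(k,*[ (np.round(a,1).tolist(),round(c,3)) for a,c in (fit(k,v,ims) for v in (["top"],["side"],["top","side"]))])
E
```

```text
tall_lid ([446.8, 311.7, 2.0, 10.0], np.float64(0.159)) ([450.3, 311.4, -6.2, 10.0], np.float64(0.148)) ([448.8, 308.1, -2.8, 15.1], np.float64(0.148))
wide_lid ([460.0, -113.5, 3.0, 10.0], np.float64(0.13)) ([463.7, -113.3, -3.0, 10.0], np.float64(0.108)) ([459.8, -114.7, 3.5, 18.7], np.float64(0.109))
square_lid ([616.8, -108.1, -34.9, 10.0], np.float64(0.152)) ([619.4, -107.0, -35.2, 10.0], np.float64(0.128)) ([615.4, -109.2, -34.1, 14.7], np.float64(0.135))
oblong_lid ([615.0, 123.0, -30.0, 10.0], np.float64(0.148)) ([618.8, 122.5, -29.8, 10.0], np.float64(0.139)) ([616.3, 118.7, -29.1, 15.5], np.float64(0.136))
tall_cr ([595.8, -302.7, -3.5, 52.0], np.float64(0.111)) ([597.6, -298.9, 0.6, 52.0], np.float64(0.093)) ([593.7, -301.7, -1.7, 57.8], np.float64(0.096))
wide_cr ([616.8, 279.0, 1.0, 42.0], np.float64(0.122)) ([621.9, 279.5, -0.4, 42.0], np.float64(0.101)) ([616.7, 273.3, 3.3, 49.6], np.float64(0.102))Traceback (most recent call last):
  File "<stdin>", line 4, in <module>
  File "<stdin>", line 4, in <genexpr>
  File "fit.py", line 36, in fit
    r=minimize(cost,q,method='Nelder-Mead',options=dict(initial_simplex=s,xatol=.02,fatol=1e-5,maxiter=400)); q=r.x
    res = _minimize_neldermead(fun, x0, args, callback, bounds=bounds,
                               **options)
    fxr = func(xr)
    fx = function(np.copy(x), *(wrapper_args + args))
  File "fit.py", line 31, in cost
    t,lo=T[n]; uv=(project(n,pts(p))-lo+.5)*8-.5
                   ~~~~~~~^^^^^^^^^^
  File "h.py", line 15, in project
    K,e,M=cam(n); q=(np.atleast_2d(P)-e)@M@K.T; return q[:,:2]/q[:,2:]
          ~~~^^^
  File "h.py", line 5, in cam
    p=camera_params(n); return p["K"],np.array(p["eye"]),R.from_quat(p["orientation"]).as_matrix()@np.diag([1,-1,-1])
ValueError: time passes only in moves, steps and waits
```

```bash
sed -i 's/^def cam(n):/from functools import lru_cache\n@lru_cache\ndef cam(n):/' h.py
sed -i 's/g>95/g>T/; s/>95$/>(np.median(g[g>120])+np.percentile(g,20))\/2/' fit.py; sed -i '/m=(g>T)/s/m=(g>T).astype(np.uint8); //' fit.py; grep -n "m=" fit.py|head -3
python3 - <<'E'
from fit import *
ims={n:np.load(f"/tmp/{n}0.npz")["im"] for n in("top","side")}
for k in M:
    print(k,*[ (np.round(a,1).tolist(),round(float(c),3)) for a,c in (fit(k,v,ims) for v in (["top"],["side"],["top","side"]))])
E
```

```text
19:    m=cv2.resize(cv2.GaussianBlur(g,(0,0),.5),None,fx=8,fy=8,interpolation=cv2.INTER_CUBIC)>(np.median(g[g>120])+np.percentile(g,20))/2
tall_lid ([448.0, 310.8, 2.8, 10.0], 0.09) ([452.2, 312.0, -6.7, 10.0], 0.03) ([450.6, 309.7, -2.8, 12.3], 0.066)
wide_lid ([460.9, -112.7, 2.6, 10.0], 0.072) ([464.4, -111.1, -4.4, 10.0], 0.028) ([462.5, -113.1, 0.9, 13.5], 0.046)
square_lid ([617.6, -107.4, -35.5, 10.0], 0.091) ([620.6, -107.1, -35.0, 10.0], 0.042) ([618.1, -107.9, -35.3, 12.3], 0.068)
oblong_lid ([617.5, 120.9, -29.8, 10.0], 0.082) ([620.7, 122.9, -30.7, 10.0], 0.046) ([616.8, 120.0, -30.7, 14.4], 0.06)
tall_cr ([596.1, -302.6, -4.4, 52.0], 0.111) ([597.8, -298.6, -3.6, 52.0], 0.071) ([593.8, -301.4, -2.2, 58.0], 0.088)
wide_cr ([616.3, 278.2, 0.0, 42.0], 0.1) ([622.6, 280.7, -2.4, 42.0], 0.063) ([617.2, 274.4, 0.7, 48.0], 0.08)
square_cr ([451.9, 105.9, 18.1, 44.0], 0.079) ([453.3, 106.7, 17.6, 44.0], 0.063) ([451.6, 104.2, 16.8, 47.0], 0.069)
oblong_cr ([462.3, -315.3, -8.9, 38.0], 0.015) ([464.2, -310.1, -10.2, 38.0], 0.048) ([460.7, -313.6, -9.2, 45.3], 0.028)
```

```bash
cat > go.py <<'E'
# usage: go.py x y z(mm) [tool-y heading deg]
import sys; from h import *
a=[float(v) for v in sys.argv[1:]]; s=readout.observe(); r=R.from_quat(s["tool_rot"]); m=r.as_matrix()
h=np.degrees(np.arctan2(m[1,1],m[0,1]))
print("t",round(s["t"],2),"pos",np.round(s["position"]*1e3,1),"y-heading",round(h,1),"tilt",round(float(np.degrees(np.arccos(-m[2,2]))),2),"F",np.round(s["force"],1),"w",round(s["grip_width"]*1e3,1),"gf",round(float(s["grip_force"]),1),"j",np.round(s["joints"],2))
if len(a)>=3:
    d=np.array(a[:3])-s["position"]*1e3; print("travel before turn",np.round(m.T@d/30,2))
    if len(a)>3:
        w=(h-a[3]+90)%180-90; print("turn z",round(w/6,2)); m2=m@R.from_euler('z',w,degrees=True).as_matrix(); print("travel after turn",np.round(m2.T@d/30,2))
E
python3 - <<'E'
from h import *
D={n:np.load(f"/tmp/{n}0.npz") for n in("top","side")}
for nm,c in (("bottle",(.44,-.43)),("jar",(.47,.42))):
  for n in D:
    P=cloud(n,D[n]["d"])[D[n]["d"]>0]
    Q=P[(np.hypot(P[:,0]-c[0],P[:,1]-c[1])<.09)&(P[:,2]>.02)]
    for lo,hi in ((.02,.06),(.06,.1),(.1,.15),(.15,.25)):
        q=Q[(Q[:,2]>lo)&(Q[:,2]<hi)]
        if len(q)>5: print(nm,n,lo,len(q),np.round(np.percentile(q,[3,97],axis=0)*1e3).tolist())
E
python3 go.py 450 311 100
```

```text
bottle top 0.02 107 [[402.0, -490.0, 22.0], [457.0, -456.0, 59.0]]
bottle top 0.06 113 [[402.0, -491.0, 62.0], [456.0, -456.0, 99.0]]
bottle top 0.1 387 [[405.0, -509.0, 103.0], [463.0, -459.0, 149.0]]
bottle top 0.15 83 [[421.0, -495.0, 150.0], [477.0, -455.0, 208.0]]
bottle side 0.02 232 [[404.0, -518.0, 21.0], [443.0, -468.0, 59.0]]
bottle side 0.06 243 [[404.0, -518.0, 61.0], [443.0, -466.0, 98.0]]
bottle side 0.1 618 [[407.0, -515.0, 102.0], [455.0, -460.0, 149.0]]
bottle side 0.15 93 [[430.0, -489.0, 151.0], [477.0, -454.0, 207.0]]
jar top 0.02 119 [[445.0, 464.0, 23.0], [492.0, 497.0, 59.0]]
jar top 0.06 202 [[449.0, 469.0, 64.0], [491.0, 506.0, 78.0]]
jar side 0.02 138 [[448.0, 467.0, 21.0], [493.0, 501.0, 59.0]]
jar side 0.06 108 [[452.0, 470.0, 62.0], [494.0, 507.0, 77.0]]
t 0.1 pos [264.3 565.9 221.9] y-heading 65.0 tilt 0.08 F [ 0.3  0.7 -0.5] w 87.9 gf 0.0 j [-1.2   0.41 -0.01  1.6   0.01  1.13 -0.08]
travel before turn [-9.2  -5.07  4.07]
```

```bash
python3 -m crank '[{"travel":[-0.92,-0.51,0.3],"turn":[0,0,0],"grip":0.5},{"travel":[-0.92,-0.51,0.3],"turn":[0,0,0],"grip":0.5},{"travel":[-0.92,-0.51,0.3],"turn":[0,0,0],"grip":0.5},{"travel":[-0.92,-0.51,0.3],"turn":[0,0,0],"grip":0.5},{"travel":[-0.92,-0.51,0.3],"turn":[0,0,0],"grip":0.5},{"travel":[-0.92,-0.51,0.3],"turn":[0,0,0],"grip":0.5},{"travel":[-0.92,-0.51,0.3],"turn":[0,0,0],"grip":0.5},{"travel":[-0.92,-0.51,0.3],"turn":[0,0,0],"grip":0.5}]' 8
python3 -m crank '[{"travel":[-0.92,-0.5,0.5],"turn":[0,0,0],"grip":0.5},{"travel":[-0.92,-0.5,0.5],"turn":[0,0,0],"grip":0.5},{"travel":[0,0,0.6],"turn":[0,0,0],"grip":0.5},{"travel":[0,0,0.6],"turn":[0,0,0],"grip":0.5},{"travel":[0,0,0.5],"turn":[0,0,0],"grip":0.5},{"travel":[0,0,0.3],"turn":[0,0,0],"grip":0.5},{"travel":[0,0,0],"turn":[0,0,0],"grip":0.5},{"travel":[0,0,0],"turn":[0,0,0],"grip":0.5}]'
python3 go.py 450 311 12
python3 - <<'E'
from h import *
im,d=snapshot("side"); uv=project("side",[.45,.311,.03])[0].astype(int); print(uv)
c=im[uv[1]-60:uv[1]+40,uv[0]-60:uv[0]+60]; cv2.imwrite("pics/s1.png",cv2.resize(c,None,fx=6,fy=6,interpolation=cv2.INTER_CUBIC))
E
```

```text
t: 1.1
position: [0.4131, 0.361, 0.1501]
tool_rot: [0.217, 0.976, -0.0, -0.0]
force: [0.0, 0.1, -0.3]
grip_width: 0.0441
grip_force: 0.0
t: 2.1
position: [0.4503, 0.3118, 0.0611]
tool_rot: [0.217, 0.976, 0.0, 0.0]
force: [-0.3, -0.2, 0.4]
grip_width: 0.044
grip_force: 0.0
t 2.1 pos [450.3 311.8  61.1] y-heading 65.0 tilt 0.04 F [-0.3 -0.2  0.4] w 44.0 gf 0.0 j [-0.74  0.48  0.07  1.94 -0.05  0.72  0.48]
travel before turn [-0.   -0.03  1.64]
[196 136]
```

View pics/s1.png

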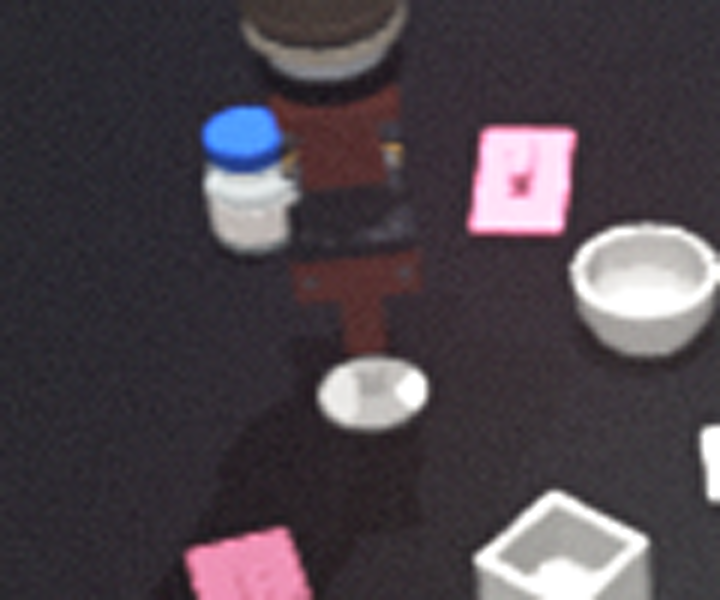

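The fingers (crop 366,345) hang over the tall lid's knob (crop 375,385). Descending and gripping.

```bash
python3 -m crank '[{"travel":[0,0,0.5],"turn":[0,0,0],"grip":0.5},{"travel":[0,0,0.5],"turn":[0,0,0],"grip":0.5},{"travel":[0,0,0.3],"turn":[0,0,0],"grip":0.5},{"travel":[0,0,0.2],"turn":[0,0,0],"grip":0.5},{"travel":[0,0,0.1],"turn":[0,0,0],"grip":0.5},{"travel":[0,0,0],"turn":[0,0,0],"grip":0.3},{"travel":[0,0,0],"turn":[0,0,0],"grip":0},{"travel":[0,0,0],"turn":[0,0,0],"grip":0}]' 10
python3 go.py
python3 -m crank '[{"travel":[0,0,0],"turn":[0,0,0],"grip":0},{"travel":[0,0,0],"turn":[0,0,0],"grip":0},{"travel":[0,0,-0.2],"turn":[0,0,0],"grip":0},{"travel":[0,0,-0.4],"turn":[0,0,0],"grip":0},{"travel":[0,0,-0.8],"turn":[0,0,0],"grip":0},{"travel":[0,0,-1],"turn":[0,0,0],"grip":0},{"travel":[0,0,-0.8],"turn":[0,0,0],"grip":0},{"travel":[0,0,0],"turn":[0,0,0],"grip":0}]'
python3 go.py 597 -301 110
python3 - <<'E'
from h import *
im,d=snapshot("side"); uv=project("side",[.45,.311,.12])[0].astype(int)
c=im[uv[1]-20:uv[1]+50,uv[0]-40:uv[0]+40]; cv2.imwrite("pics/s2.png",cv2.resize(c,None,fx=6,fy=6,interpolation=cv2.INTER_CUBIC)); np.save("/tmp/s2.npy",im); print(uv)
E
```

```text
t: 3.15
position: [0.4502, 0.3116, 0.013]
tool_rot: [0.217, 0.976, 0.0, 0.0]
force: [-0.2, 0.1, 0.9]
grip_width: 0.0174
grip_force: 0.1
t 3.15 pos [450.2 311.6  13. ] y-heading 65.0 tilt 0.04 F [-0.2  0.1  0.9] w 17.4 gf 0.1 j [-0.74  0.55  0.06  1.97 -0.05  0.62  0.49]
t: 4.15
position: [0.4511, 0.3123, 0.111]
tool_rot: [0.217, 0.976, 0.002, 0.001]
force: [0.5, 0.2, 0.2]
grip_width: 0.0144
grip_force: 10.0
t 4.15 pos [451.1 312.3 111. ] y-heading 65.0 tilt 0.24 F [0.5 0.2 0.2] w 14.4 gf 10.0 j [-0.75  0.4   0.07  1.91 -0.04  0.83  0.48]
travel before turn [-1.306e+01 -1.646e+01 -1.000e-02]
[193 115]
```

View pics/s2.png

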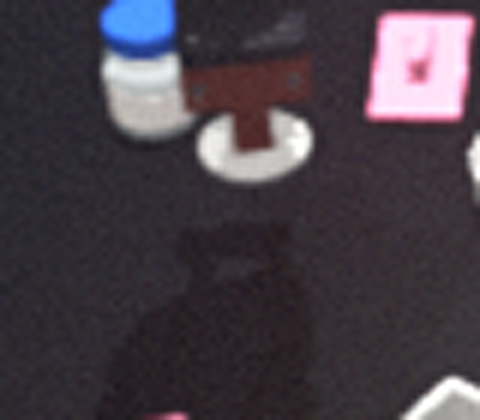

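Lid held level, fingers centred on the knob (crop 253,145). Carrying it to the tall crucible.

```bash
python3 -m crank '[{"travel":[-0.3,-0.38,0],"turn":[0,0,0],"grip":0},{"travel":[-0.65,-0.82,0],"turn":[0,0,0],"grip":0},{"travel":[-0.65,-0.82,0],"turn":[0,0,0],"grip":0},{"travel":[-0.65,-0.82,0],"turn":[0,0,0],"grip":0},{"travel":[-0.65,-0.82,0],"turn":[0,0,0],"grip":0},{"travel":[-0.65,-0.82,0],"turn":[0,0,0],"grip":0},{"travel":[-0.65,-0.82,0],"turn":[0,0,0],"grip":0},{"travel":[-0.65,-0.82,0],"turn":[0,0,0],"grip":0}]' 10 >/dev/null
python3 -m crank '[{"travel":[-0.65,-0.82,0],"turn":[0,0,0],"grip":0},{"travel":[-0.65,-0.82,0],"turn":[0,0,0],"grip":0},{"travel":[-0.65,-0.82,0],"turn":[0,0,0],"grip":0},{"travel":[-0.65,-0.82,0],"turn":[0,0,0],"grip":0},{"travel":[-0.65,-0.82,0],"turn":[0,0,0],"grip":0},{"travel":[-0.65,-0.82,0],"turn":[0,0,0],"grip":0},{"travel":[-0.65,-0.82,0],"turn":[0,0,0],"grip":0},{"travel":[-0.65,-0.82,0],"turn":[0,0,0],"grip":0}]' >/dev/null
python3 go.py 597 -301 111
python3 -m crank '[{"travel":[-0.65,-0.82,0],"turn":[0,0,0],"grip":0},{"travel":[-0.65,-0.82,0],"turn":[0,0,0],"grip":0},{"travel":[-0.65,-0.82,0],"turn":[0,0,0],"grip":0},{"travel":[-0.65,-0.82,0],"turn":[0,0,0],"grip":0},{"travel":[-0.3,-0.4,0],"turn":[0,0,0],"grip":0},{"travel":[0,0,0],"turn":[0,0,0],"grip":0},{"travel":[0,0,0],"turn":[0,0,0],"grip":0},{"travel":[0,0,0],"turn":[0,0,0],"grip":0}]'
python3 go.py 597 -301 61
```

```text
t 6.2 pos [ 561.  -162.7  107.3] y-heading 64.9 tilt 0.14 F [ 0.7 -0.3 -0.4] w 14.2 gf 10.0 j [ 0.05  0.47  0.2   1.82 -0.12  0.86  1.44]
travel before turn [-3.04 -3.67 -0.13]
t: 7.2
position: [0.5946, -0.296, 0.1086]
tool_rot: [0.216, 0.976, 0.0, -0.0]
force: [-0.2, -0.0, 0.2]
grip_width: 0.0144
grip_force: 10.0
t 7.2 pos [ 594.6 -296.   108.6] y-heading 65.1 tilt 0.05 F [-0.2 -0.   0.2] w 14.4 gf 10.0 j [ 0.25  0.59  0.21  1.62 -0.14  0.95  1.64]
travel before turn [-0.14 -0.12  1.59]
```

```bash
python3 -m crank '[{"travel":[-0.14,-0.12,0.3],"turn":[0,0,0],"grip":0},{"travel":[0,0,0.4],"turn":[0,0,0],"grip":0},{"travel":[0,0,0.3],"turn":[0,0,0],"grip":0},{"travel":[0,0,0],"turn":[0,0,0],"grip":0},{"travel":[0,0,0],"turn":[0,0,0],"grip":0},{"travel":[0,0,0],"turn":[0,0,0],"grip":0},{"travel":[0,0,0],"turn":[0,0,0],"grip":0},{"travel":[0,0,0],"turn":[0,0,0],"grip":0}]' >/dev/null
python3 go.py 597 -301 61
python3 - <<'E'
from h import *
o=[]
for n in("side","top"):
    im,d=snapshot(n); uv=project(n,[.597,-.301,.06])[0].astype(int)
    c=im[uv[1]-35:uv[1]+35,uv[0]-32:uv[0]+32]; o.append(cv2.resize(c,None,fx=6,fy=6,interpolation=cv2.INTER_CUBIC))
cv2.imwrite("pics/s3.png",np.hstack(o))
E
```

```text
t 8.2 pos [ 596.8 -302.7   78.9] y-heading 65.0 tilt 0.02 F [ 0.6 -0.2 -0.5] w 14.4 gf 10.0 j [ 0.26  0.63  0.2   1.62 -0.15  0.9   1.65]
travel before turn [0.02 0.05 0.6 ]
```

View pics/s3.png

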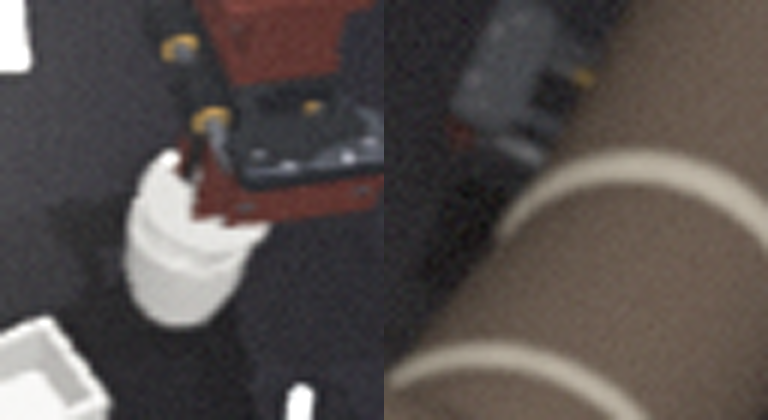

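```bash
python3 - <<'E'
from h import *; from fit import circ
im,d=snapshot("side"); uv=project("side",[.597,-.301,.06])[0].astype(int); lo=uv-[32,35]
c=cv2.resize(im[lo[1]:lo[1]+70,lo[0]:lo[0]+64],None,fx=8,fy=8,interpolation=cv2.INTER_CUBIC)
p=readout.observe()["position"]; z=p[2]-.013
def dr(P,col): cv2.polylines(c,[np.round((project("side",P)-lo+.5)*8).astype(int)],True,col,1)
dr(circ(.03,z+.01)+[p[0],p[1],0],(0,0,255)); dr(circ(.03,z+.005)+[p[0],p[1],0],(0,0,255))
dr(circ(.028,.052)+[.597,-.3006,0],(0,160,0)); dr(circ(.02,0)+[.597,-.3006,0],(0,160,0))
cv2.imwrite("pics/s4.png",c)
E
```

```text
(no output)
```

View pics/s4.png

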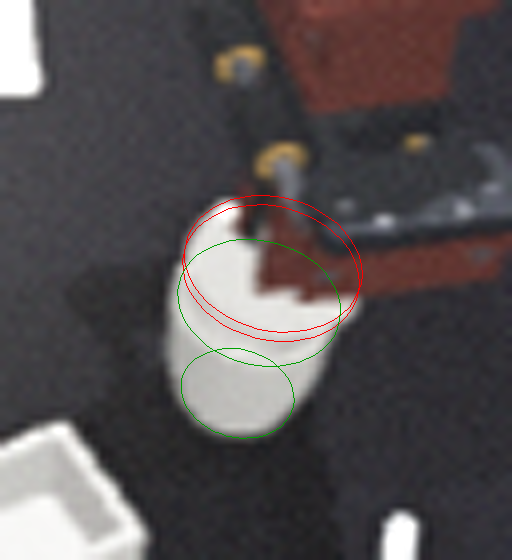

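In the overlay the crucible sits about 10 px (about 3 mm) left of its model and the lid about 3 px left of its own. I'll shift to (595.5,-299) and lower.

```bash
python3 go.py 595.5 -299 61
```

```text
t 8.35 pos [ 596.7 -302.7   78.7] y-heading 65.0 tilt 0.01 F [-0.3  0.  -0.7] w 14.4 gf 10.0 j [ 0.26  0.63  0.2   1.62 -0.15  0.9   1.65]
travel before turn [0.09 0.09 0.59]
```

```bash
python3 -m crank '[{"travel":[0.09,0.09,0],"turn":[0,0,0],"grip":0},{"travel":[0,0,0.15],"turn":[0,0,0],"grip":0},{"travel":[0,0,0.15],"turn":[0,0,0],"grip":0},{"travel":[0,0,0.1],"turn":[0,0,0],"grip":0},{"travel":[0,0,0.1],"turn":[0,0,0],"grip":0},{"travel":[0,0,0.06],"turn":[0,0,0],"grip":0},{"travel":[0,0,0],"turn":[0,0,0],"grip":0},{"travel":[0,0,0],"turn":[0,0,0],"grip":0}]' >/dev/null
python3 go.py 595.5 -299 60
```

```text
t 9.35 pos [ 595.5 -299.1   61.9] y-heading 65.0 tilt 0.01 F [-0.4  0.2 -0.7] w 14.2 gf 10.0 j [ 0.26  0.64  0.2   1.64 -0.16  0.87  1.65]
travel before turn [0.   0.   0.06]
```

```bash
python3 -m crank '[{"travel":[0,0,0.04],"turn":[0,0,0],"grip":0},{"travel":[0,0,0.03],"turn":[0,0,0],"grip":0},{"travel":[0,0,0],"turn":[0,0,0],"grip":0},{"travel":[0,0,0],"turn":[0,0,0],"grip":0},{"travel":[0,0,0],"turn":[0,0,0],"grip":0},{"travel":[0,0,0],"turn":[0,0,0],"grip":0},{"travel":[0,0,0],"turn":[0,0,0],"grip":0},{"travel":[0,0,0],"turn":[0,0,0],"grip":0}]' >/dev/null
python3 go.py 595.5 -299 60
```

```text
t 10.35 pos [ 595.6 -299.1   60.2] y-heading 65.0 tilt 0.03 F [-2.9  0.9  5.1] w 14.5 gf 10.0 j [ 0.26  0.65  0.2   1.64 -0.16  0.87  1.65]
travel before turn [0.01 0.   0.01]
```

Contact (5 N) exactly at seat height. Release, lift, head for the square lid.

```bash
python3 -m crank '[{"travel":[0,0,0],"turn":[0,0,0],"grip":0.2},{"travel":[0,0,0],"turn":[0,0,0],"grip":0.4},{"travel":[0,0,0],"turn":[0,0,0],"grip":0.5},{"travel":[0,0,-0.3],"turn":[0,0,0],"grip":0.5},{"travel":[0,0,-0.7],"turn":[0,0,0],"grip":0.5},{"travel":[0,0,-0.8],"turn":[0,0,0.85],"grip":0.5},{"travel":[0,0,0],"turn":[0,0,0.85],"grip":0.5},{"travel":[0,0,0],"turn":[0,0,0],"grip":0.5}]' >/dev/null
python3 go.py 619 -107 60 54.8
```

```text
t 11.35 pos [ 595.7 -299.   114.6] y-heading 54.8 tilt 0.05 F [ 0.5  0.1 -0. ] w 43.8 gf 0.0 j [ 0.22  0.59  0.26  1.61 -0.17  0.97  1.49]
travel before turn [3.05 5.68 1.82]
turn z 0.0
travel after turn [3.06 5.68 1.82]
```

```bash
python3 -m crank '[{"travel":[0.5,0.93,0],"turn":[0,0,0],"grip":0.5},{"travel":[0.51,0.95,0],"turn":[0,0,0],"grip":0.5},{"travel":[0.51,0.95,0],"turn":[0,0,0],"grip":0.5},{"travel":[0.51,0.95,0],"turn":[0,0,0],"grip":0.5},{"travel":[0.51,0.95,0.5],"turn":[0,0,0],"grip":0.5},{"travel":[0.51,0.95,0.6],"turn":[0,0,0],"grip":0.5},{"travel":[0,0,0.6],"turn":[0,0,0],"grip":0.5},{"travel":[0,0,0],"turn":[0,0,0],"grip":0.5}]' >/dev/null
python3 go.py 619 -107 13 54.8
python3 - <<'E'
from h import *
o=[]
for n,P in(("side",[.619,-.107,.03]),("side",[.596,-.3,.05])):
    im,d=snapshot(n); uv=project(n,P)[0].astype(int)
    c=im[uv[1]-35:uv[1]+30,uv[0]-32:uv[0]+32]; o.append(cv2.resize(c,None,fx=6,fy=6,interpolation=cv2.INTER_CUBIC))
cv2.imwrite("pics/s5.png",np.hstack(o))
E
```

```text
t 12.35 pos [ 617.6 -107.8   61.2] y-heading 54.8 tilt 0.18 F [0.1 0.4 0.3] w 43.8 gf 0.0 j [-0.07  0.59  0.23  1.75 -0.17  0.82  1.2 ]
travel before turn [-0.03  0.05  1.61]
turn z 0.0
travel after turn [-0.03  0.05  1.61]
```

View pics/s5.png

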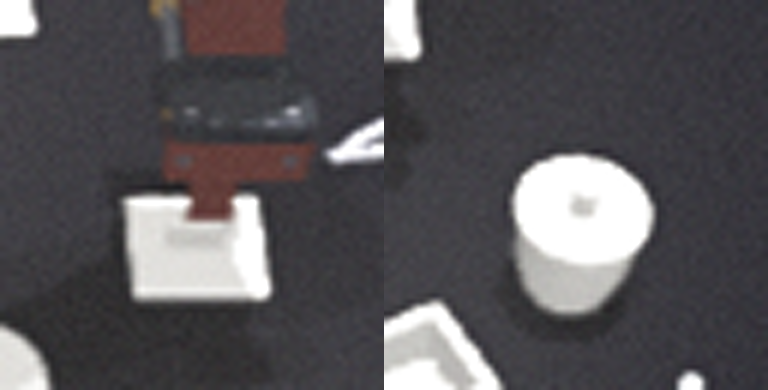

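The tall lid sits level and centred on its crucible (right crop, 582,205). On the left, the finger is at x≈210 against the bar at x≈197, so I'll compute the along-bar offset.

```bash
python3 - <<'E'
from h import *
uv=project("side",[.619,-.107,.03])[0].astype(int); lo=uv-[32,35]
f=lambda x,y:np.array([x,y])/6-.42+lo
b=np.array([.819,-.574])
for nm,pt,z in(("bar",(197,238),.019),("platecorners mean",(197,247),.01)): print(nm,at_z("side",f(*pt),z)[0][:2]@b*1e3)
p=readout.observe()["position"]; print("tcp true",p[:2]@b*1e3,"seen",at_z("side",f(210,217),.061)[0][:2]@b*1e3, "est",np.array([619.1,-107.3])@b)
E
```

```text
bar 568.7501824160522
platecorners mean 569.6935497039466
tcp true 569.3144613991553 seen 569.516395962891 est 568.6331
```

Offset under 1 mm. Grasp it.

```bash
python3 -m crank '[{"travel":[-0.02,0.04,0.5],"turn":[0,0,0],"grip":0.5},{"travel":[0,0,0.5],"turn":[0,0,0],"grip":0.5},{"travel":[0,0,0.3],"turn":[0,0,0],"grip":0.5},{"travel":[0,0,0.2],"turn":[0,0,0],"grip":0.5},{"travel":[0,0,0.1],"turn":[0,0,0],"grip":0.3},{"travel":[0,0,0],"turn":[0,0,0],"grip":0},{"travel":[0,0,0],"turn":[0,0,0],"grip":0},{"travel":[0,0,0],"turn":[0,0,0],"grip":0}]' 10 >/dev/null
python3 -m crank '[{"travel":[0,0,0],"turn":[0,0,0],"grip":0},{"travel":[0,0,0],"turn":[0,0,0],"grip":0},{"travel":[0,0,0],"turn":[0,0,0],"grip":0},{"travel":[0,0,0],"turn":[0,0,0],"grip":0},{"travel":[0,0,0],"turn":[0,0,0],"grip":0},{"travel":[0,0,0],"turn":[0,0,0],"grip":0},{"travel":[0,0,0],"turn":[0,0,0],"grip":0},{"travel":[0,0,0],"turn":[0,0,0],"grip":0}]' 10 >/dev/null
python3 go.py
python3 -m crank '[{"travel":[0,0,-0.2],"turn":[0,0,0],"grip":0},{"travel":[0,0,-0.4],"turn":[0,0,0],"grip":0},{"travel":[0,0,-0.8],"turn":[0,0,0],"grip":0},{"travel":[0,0,-1],"turn":[0,0,0],"grip":0},{"travel":[0,0,-0.6],"turn":[0,0,0],"grip":0},{"travel":[0,0,0],"turn":[0,0,0],"grip":0},{"travel":[0,0,0],"turn":[0,0,0],"grip":0},{"travel":[0,0,0],"turn":[0,0,0],"grip":0}]' >/dev/null
for y in 17.8 107.8; do python3 go.py 452.6 106.3 60 $y; done
```

```text
t 14.45 pos [ 620.4 -106.5   15.1] y-heading 54.8 tilt 0.04 F [-0.3  0.4  5.1] w 11.7 gf 10.0 j [-0.05  0.66  0.21  1.76 -0.19  0.74  1.21]
t 15.45 pos [ 619.4 -106.3  103.5] y-heading 54.8 tilt 0.11 F [ 0.2 -0.3 -0.9] w 11.5 gf 10.0 j [-0.08  0.54  0.24  1.72 -0.16  0.9   1.18]
travel before turn [8.63 2.58 1.46]
turn z 6.16
travel after turn [ 8.45 -3.12  1.46]
t 15.45 pos [ 619.4 -106.3  103.5] y-heading 54.8 tilt 0.11 F [ 0.2 -0.3 -0.9] w 11.5 gf 10.0 j [-0.08  0.54  0.24  1.72 -0.16  0.9   1.18]
travel before turn [8.63 2.58 1.46]
turn z -8.84
travel after turn [3.12 8.45 1.46]
```

```bash
python3 -m crank '[{"travel":[0.4,0.12,0],"turn":[0,0,0],"grip":0},{"travel":[0.9,0.27,0],"turn":[0,0,0],"grip":0},{"travel":[0.95,0.28,0],"turn":[0,0,0],"grip":0},{"travel":[0.95,0.28,0],"turn":[0,0,0],"grip":0},{"travel":[0.95,0.28,0],"turn":[0,0,0],"grip":0},{"travel":[0.95,0.28,0],"turn":[0,0,0],"grip":0},{"travel":[0.95,0.28,0],"turn":[0,0,0],"grip":0},{"travel":[0.95,0.28,0],"turn":[0,0,0],"grip":0}]' >/dev/null
python3 -m crank '[{"travel":[0.95,0.28,0],"turn":[0,0,0],"grip":0},{"travel":[0.7,0.23,0],"turn":[0,0,0],"grip":0},{"travel":[0,0,0],"turn":[0,0,1],"grip":0},{"travel":[0,0,0],"turn":[0,0,1],"grip":0},{"travel":[0,0,0],"turn":[0,0,1],"grip":0},{"travel":[0,0,0.2],"turn":[0,0,1],"grip":0},{"travel":[0,0,0.2],"turn":[0,0,1],"grip":0},{"travel":[0,0,0.2],"turn":[0,0,1],"grip":0}]' >/dev/null
python3 -m crank '[{"travel":[0,0,0.2],"turn":[0,0,0.16],"grip":0},{"travel":[0,0,0],"turn":[0,0,0],"grip":0},{"travel":[0,0,0],"turn":[0,0,0],"grip":0},{"travel":[0,0,0],"turn":[0,0,0],"grip":0},{"travel":[0,0,0],"turn":[0,0,0],"grip":0},{"travel":[0,0,0],"turn":[0,0,0],"grip":0},{"travel":[0,0,0],"turn":[0,0,0],"grip":0},{"travel":[0,0,0],"turn":[0,0,0],"grip":0}]' >/dev/null
python3 go.py 452.6 106.3 55 17.8
cat > ov.py <<'E'
import sys; from fit import *
# ov.py out lid cr crx cry cryaw lidyaw dz
out,lid,cr=sys.argv[1:4]; cx,cy,cw,lw,dz=map(float,sys.argv[4:9])
im,d=snapshot("side"); p=readout.observe()["position"]; lo=project("side",[cx/1e3,cy/1e3,.05])[0].astype(int)-[34,34]
c=cv2.resize(im[lo[1]:lo[1]+66,lo[0]:lo[0]+68],None,fx=8,fy=8,interpolation=cv2.INTER_CUBIC)
def dr(P,t,w,col):
    P=P@R.from_euler('z',w,degrees=True).as_matrix().T+t; q=project("side",P)
    cv2.polylines(c,[cv2.convexHull(np.round((q-lo+.5)*8).astype(np.int32))],True,col,1)
for P in M[lid][0][:2]: dr(P,[p[0],p[1],p[2]-dz/1e3+.01],lw,(0,0,255))
for P in M[cr][0]: dr(P,[cx/1e3,cy/1e3,M[cr][1][3]],cw,(0,160,0))
cv2.imwrite(out,c)
E
python3 ov.py pics/s6.png square_lid square_cr 452.6 106.3 17.8 17.8 14
```

```text
t 18.45 pos [452.8 106.5  80.7] y-heading 17.8 tilt 0.0 F [ 0.9  0.2 -1. ] w 12.0 gf 10.0 j [-0.6   0.34  0.32  2.13 -0.17  0.69  0.14]
travel before turn [-0.   -0.01  0.86]
turn z 0.0
travel after turn [-0.   -0.01  0.86]
```

View pics/s6.png

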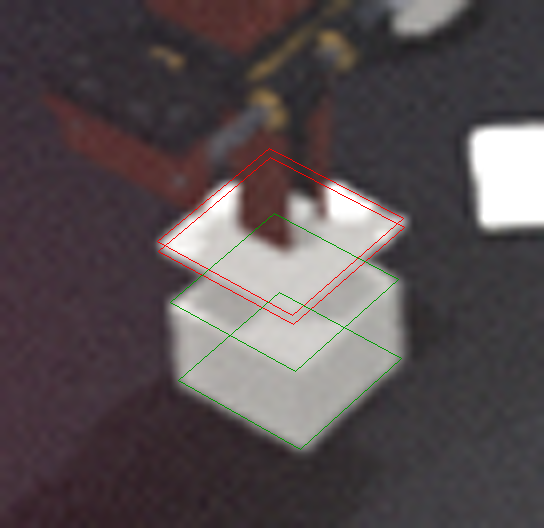

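The square lid and crucible both match their projected outlines within 1–2 mm, and the yaw matches. Lowering.

```bash
python3 -m crank '[{"travel":[0,0,0.3],"turn":[0,0,0],"grip":0},{"travel":[0,0,0.2],"turn":[0,0,0],"grip":0},{"travel":[0,0,0.15],"turn":[0,0,0],"grip":0},{"travel":[0,0,0.1],"turn":[0,0,0],"grip":0},{"travel":[0,0,0.06],"turn":[0,0,0],"grip":0},{"travel":[0,0,0],"turn":[0,0,0],"grip":0},{"travel":[0,0,0],"turn":[0,0,0],"grip":0},{"travel":[0,0,0],"turn":[0,0,0],"grip":0}]' >/dev/null
python3 go.py 452.6 106.3 52
python3 -m crank '[{"travel":[0,0,0.03],"turn":[0,0,0],"grip":0},{"travel":[0,0,0],"turn":[0,0,0],"grip":0},{"travel":[0,0,0.03],"turn":[0,0,0],"grip":0},{"travel":[0,0,0],"turn":[0,0,0],"grip":0},{"travel":[0,0,0],"turn":[0,0,0],"grip":0},{"travel":[0,0,0],"turn":[0,0,0],"grip":0},{"travel":[0,0,0],"turn":[0,0,0],"grip":0},{"travel":[0,0,0],"turn":[0,0,0],"grip":0}]' >/dev/null
python3 go.py 452.6 106.3 52
```

```text
t 19.5 pos [452.9 106.5  56.6] y-heading 17.8 tilt 0.02 F [-1.   0.1 -0.7] w 12.0 gf 10.0 j [-0.59  0.38  0.31  2.15 -0.19  0.63  0.17]
travel before turn [-0.   -0.01  0.15]
t 20.5 pos [452.8 106.5  54.6] y-heading 17.8 tilt 0.0 F [-0.1  0.2 -1.4] w 12.0 gf 10.0 j [-0.59  0.39  0.31  2.15 -0.2   0.63  0.17]
travel before turn [-0.   -0.01  0.09]
```

```bash
python3 -m crank '[{"travel":[0,0,0.03],"turn":[0,0,0],"grip":0},{"travel":[0,0,0],"turn":[0,0,0],"grip":0},{"travel":[0,0,0],"turn":[0,0,0],"grip":0},{"travel":[0,0,0],"turn":[0,0,0],"grip":0},{"travel":[0,0,0.03],"turn":[0,0,0],"grip":0},{"travel":[0,0,0],"turn":[0,0,0],"grip":0},{"travel":[0,0,0],"turn":[0,0,0],"grip":0},{"travel":[0,0,0],"turn":[0,0,0],"grip":0}]' >/dev/null
python3 go.py 452.6 106.3 52
```

```text
t 21.5 pos [452.9 106.5  53.6] y-heading 17.8 tilt 0.03 F [-3.2 -2.2 12.7] w 11.5 gf 10.0 j [-0.58  0.39  0.3   2.15 -0.2   0.62  0.17]
travel before turn [-0.   -0.01  0.05]
```

Contact at seat height. Release and head for the white oblong lid.

```bash
python3 -m crank '[{"travel":[0,0,-0.03],"turn":[0,0,0],"grip":0},{"travel":[0,0,0],"turn":[0,0,0],"grip":0.2},{"travel":[0,0,0],"turn":[0,0,0],"grip":0.4},{"travel":[0,0,0],"turn":[0,0,0],"grip":0.5},{"travel":[0,0,-0.3],"turn":[0,0,0],"grip":0.5},{"travel":[0,0,-0.7],"turn":[0,0,0],"grip":0.5},{"travel":[0,0,-0.8],"turn":[0,0,-1],"grip":0.5},{"travel":[0,0,0],"turn":[0,0,-1],"grip":0.5}]' >/dev/null
python3 -m crank '[{"travel":[0,0,0],"turn":[0,0,-1],"grip":0.5},{"travel":[0,0,0],"turn":[0,0,-1],"grip":0.5},{"travel":[0,0,0],"turn":[0,0,-1],"grip":0.5},{"travel":[0,0,0],"turn":[0,0,-1],"grip":0.5},{"travel":[0,0,0],"turn":[0,0,-1],"grip":0.5},{"travel":[0,0,0],"turn":[0,0,0],"grip":0.5},{"travel":[0,0,0],"turn":[0,0,0],"grip":0.5},{"travel":[0,0,0],"turn":[0,0,0],"grip":0.5}]' >/dev/null
python3 go.py 619 122 60 59.8
```

```text
t 23.5 pos [452.8 106.5 107.9] y-heading 59.7 tilt 0.01 F [-0.7  0.3  0.3] w 43.8 gf 0.0 j [-0.49  0.29  0.18  2.11 -0.08  0.75  0.78]
travel before turn [-4.52  3.24  1.6 ]
turn z -0.01
travel after turn [-4.53  3.23  1.6 ]
```

```bash
python3 -m crank '[{"travel":[-0.75,0.54,0],"turn":[0,0,0],"grip":0.5},{"travel":[-0.75,0.54,0],"turn":[0,0,0],"grip":0.5},{"travel":[-0.75,0.54,0],"turn":[0,0,0],"grip":0.5},{"travel":[-0.76,0.54,0.5],"turn":[0,0,0],"grip":0.5},{"travel":[-0.76,0.54,0.6],"turn":[0,0,0],"grip":0.5},{"travel":[-0.76,0.54,0.5],"turn":[0,0,0],"grip":0.5},{"travel":[0,0,0],"turn":[0,0,0],"grip":0.5},{"travel":[0,0,0],"turn":[0,0,0],"grip":0.5}]' >/dev/null
python3 go.py 619 122 13 59.8
sed 's/im,d=snapshot("side")/im,d=snapshot("side")/' ov.py >/dev/null
python3 ov.py pics/s7.png oblong_lid square_cr 619 122 -30.2 -30.2 61
python3 ov.py pics/s8.png square_lid square_cr 452.6 106.3 17.8 17.8 14
python3 -c "
import cv2,numpy as np;cv2.imwrite('pics/s78.png',cv2.resize(np.hstack([cv2.imread('pics/s7.png'),cv2.imread('pics/s8.png')]),(800,390)))"
```

```text
t 24.5 pos [618.3 122.   59.7] y-heading 59.8 tilt 0.06 F [-0.2  0.1 -0.3] w 44.0 gf 0.0 j [-0.4   0.6   0.18  1.74 -0.14  0.82  0.89]
travel before turn [-0.02  0.01  1.56]
turn z -0.0
travel after turn [-0.02  0.01  1.56]
```

View pics/s78.png

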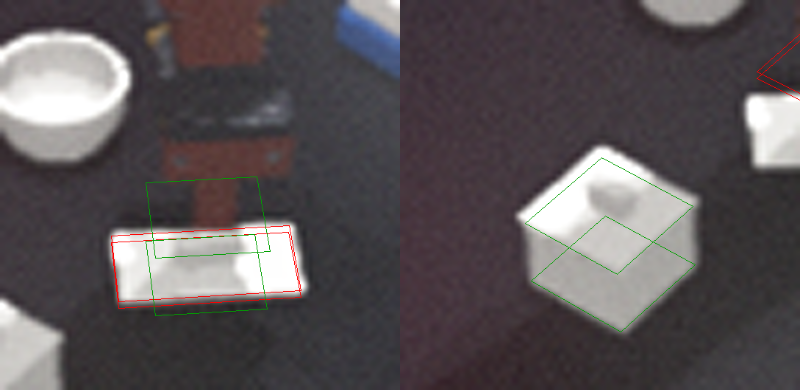

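Left: the fingers are over the oblong lid's bar (200,262), and the plate matches its model within about 1.5 mm. Right: the square lid is seated flat (610,195). Grasping.

```bash
python3 -m crank '[{"travel":[-0.05,0,0.5],"turn":[0,0,0],"grip":0.5},{"travel":[0,0,0.5],"turn":[0,0,0],"grip":0.5},{"travel":[0,0,0.3],"turn":[0,0,0],"grip":0.5},{"travel":[0,0,0.2],"turn":[0,0,0],"grip":0.5},{"travel":[0,0,0.05],"turn":[0,0,0],"grip":0.3},{"travel":[0,0,0],"turn":[0,0,0],"grip":0.1},{"travel":[0,0,0],"turn":[0,0,0],"grip":0},{"travel":[0,0,0],"turn":[0,0,0],"grip":0}]' 15 >/dev/null
python3 -m crank '[{"travel":[0,0,0],"turn":[0,0,0],"grip":0},{"travel":[0,0,0],"turn":[0,0,0],"grip":0},{"travel":[0,0,0],"turn":[0,0,0],"grip":0},{"travel":[0,0,0],"turn":[0,0,0],"grip":0},{"travel":[0,0,-0.1],"turn":[0,0,0],"grip":0},{"travel":[0,0,-0.3],"turn":[0,0,0],"grip":0},{"travel":[0,0,-0.8],"turn":[0,0,0],"grip":0},{"travel":[0,0,-1],"turn":[0,0,0],"grip":0}]' 15 >/dev/null
python3 -m crank '[{"travel":[0,0,-0.8],"turn":[0,0,0],"grip":0},{"travel":[0,0,-0.4],"turn":[0,0,0],"grip":0},{"travel":[0,0,0],"turn":[0,0,0],"grip":0},{"travel":[0,0,0],"turn":[0,0,0],"grip":0},{"travel":[0,0,0],"turn":[0,0,0],"grip":0},{"travel":[0,0,0],"turn":[0,0,0],"grip":0},{"travel":[0,0,0],"turn":[0,0,0],"grip":0},{"travel":[0,0,0],"turn":[0,0,0],"grip":0}]' >/dev/null
python3 go.py 462 -312.5 70 80.5
python3 - <<'E'
from h import *
im,d=snapshot("side"); im=im;P=cloud("side",d); s=readout.observe()["position"]
m=(im.min(2)>150)&(np.hypot(P[...,0]-s[0],P[...,1]-s[1])<.08)&(P[...,2]>.06)
Q=P[m]; r=cv2.minAreaRect((Q[:,:2]*1e3).astype(np.float32)); print(len(Q),r,np.linalg.lstsq(np.c_[Q[:,:2]-Q[:,:2].mean(0),np.ones(len(Q))],Q[:,2],rcond=None)[0])
E
```

```text
t 27.6 pos [620.4 121.4 115.1] y-heading 59.8 tilt 0.01 F [ 1.1  0.1 -1.3] w 12.1 gf 15.0 j [-0.41  0.53  0.19  1.7  -0.12  0.93  0.88]
travel before turn [ -2.71 -15.16   1.51]
turn z -3.45
travel after turn [  2.82 -15.14   1.51]
326 ((605.369140625, 102.150146484375), (102.53691101074219, 102.85369873046875), 55.84539031982422) [-0.25085065 -0.99730525  0.12227778]
```

```bash
python3 -m crank '[{"travel":[-0.08,-0.45,0],"turn":[0,0,0],"grip":0},{"travel":[-0.16,-0.9,0],"turn":[0,0,0],"grip":0},{"travel":[-0.16,-0.9,0],"turn":[0,0,0],"grip":0},{"travel":[-0.16,-0.9,0],"turn":[0,0,0],"grip":0},{"travel":[-0.16,-0.9,0],"turn":[0,0,0],"grip":0},{"travel":[-0.16,-0.9,0],"turn":[0,0,0],"grip":0},{"travel":[-0.16,-0.9,0],"turn":[0,0,0],"grip":0},{"travel":[-0.16,-0.9,0],"turn":[0,0,0],"grip":0}]' >/dev/null
python3 -m crank '[{"travel":[-0.16,-0.9,0],"turn":[0,0,0],"grip":0},{"travel":[-0.16,-0.9,0],"turn":[0,0,0],"grip":0},{"travel":[-0.16,-0.9,0],"turn":[0,0,0],"grip":0},{"travel":[-0.16,-0.9,0],"turn":[0,0,0],"grip":0},{"travel":[-0.16,-0.9,0],"turn":[0,0,0],"grip":0},{"travel":[-0.16,-0.9,0],"turn":[0,0,0],"grip":0},{"travel":[-0.16,-0.9,0],"turn":[0,0,0],"grip":0},{"travel":[-0.16,-0.9,0],"turn":[0,0,0],"grip":0}]' >/dev/null
python3 -m crank '[{"travel":[-0.16,-0.9,0],"turn":[0,0,0],"grip":0},{"travel":[-0.06,-0.3,0],"turn":[0,0,0],"grip":0},{"travel":[0,0,0],"turn":[0,0,-0.85],"grip":0},{"travel":[0,0,0],"turn":[0,0,-0.85],"grip":0},{"travel":[0,0,0],"turn":[0,0,-0.85],"grip":0},{"travel":[0,0,0],"turn":[0,0,-0.9],"grip":0},{"travel":[0,0,0],"turn":[0,0,0],"grip":0},{"travel":[0,0,0],"turn":[0,0,0],"grip":0}]' >/dev/null
python3 go.py 462 -312 70 80.5
```

```text
t 30.65 pos [ 461.9 -311.9  115.2] y-heading 80.4 tilt 0.01 F [ 0.3  0.3 -1.8] w 12.1 gf 15.0 j [ 0.36  0.42  0.2   1.89 -0.11  0.85  2.01]
travel before turn [-0.   -0.    1.51]
turn z -0.02
travel after turn [-0.   -0.    1.51]
```

```bash
python3 -m crank '[{"travel":[0,0,0.3],"turn":[0,0,0],"grip":0},{"travel":[0,0,0.5],"turn":[0,0,0],"grip":0},{"travel":[0,0,0.5],"turn":[0,0,0],"grip":0},{"travel":[0,0,0.2],"turn":[0,0,0],"grip":0},{"travel":[0,0,0],"turn":[0,0,0],"grip":0},{"travel":[0,0,0],"turn":[0,0,0],"grip":0},{"travel":[0,0,0],"turn":[0,0,0],"grip":0},{"travel":[0,0,0],"turn":[0,0,0],"grip":0}]' >/dev/null
python3 go.py 462 -312 48 80.5
python3 ov.py pics/s9.png oblong_lid oblong_cr 462 -312 -9.5 -9.6 13.5
```

```text
t 31.65 pos [ 462.1 -312.3   70.6] y-heading 80.5 tilt 0.04 F [-0.6  0.  -1.4] w 11.8 gf 15.0 j [ 0.37  0.48  0.18  1.92 -0.12  0.75  2.03]
travel before turn [0.01 0.01 0.75]
turn z 0.0
travel after turn [0.01 0.01 0.75]
```

View pics/s9.png

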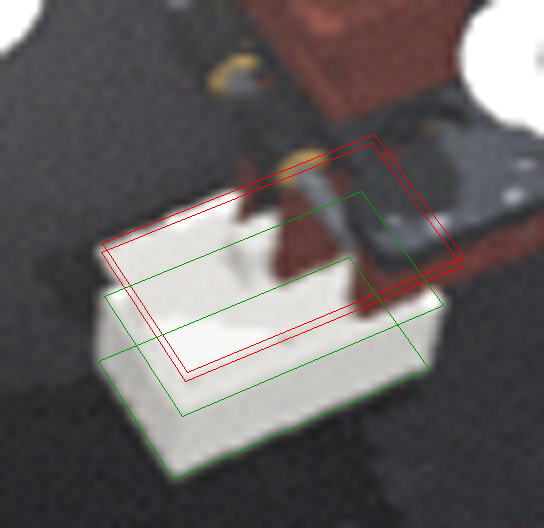

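The oblong lid and crucible both fit their projected outlines within about 4 px (1–1.5 mm), shifted the same way. Lowering.

```bash
python3 -m crank '[{"travel":[0,0,0.25],"turn":[0,0,0],"grip":0},{"travel":[0,0,0.2],"turn":[0,0,0],"grip":0},{"travel":[0,0,0.15],"turn":[0,0,0],"grip":0},{"travel":[0,0,0.1],"turn":[0,0,0],"grip":0},{"travel":[0,0,0],"turn":[0,0,0],"grip":0},{"travel":[0,0,0],"turn":[0,0,0],"grip":0},{"travel":[0,0,0],"turn":[0,0,0],"grip":0},{"travel":[0,0,0],"turn":[0,0,0],"grip":0}]' >/dev/null
python3 go.py 462 -312 46
python3 -m crank '[{"travel":[0,0,0.03],"turn":[0,0,0],"grip":0},{"travel":[0,0,0],"turn":[0,0,0],"grip":0},{"travel":[0,0,0.03],"turn":[0,0,0],"grip":0},{"travel":[0,0,0],"turn":[0,0,0],"grip":0},{"travel":[0,0,0],"turn":[0,0,0],"grip":0},{"travel":[0,0,0],"turn":[0,0,0],"grip":0},{"travel":[0,0,0],"turn":[0,0,0],"grip":0},{"travel":[0,0,0],"turn":[0,0,0],"grip":0}]' >/dev/null
python3 go.py 462 -312 46
```

```text
t 32.7 pos [ 462.1 -312.2   49.4] y-heading 80.5 tilt 0.02 F [ 0.6 -0.8 -1. ] w 11.8 gf 15.0 j [ 0.37  0.51  0.18  1.93 -0.13  0.71  2.03]
travel before turn [0.   0.01 0.11]
t 33.7 pos [ 461.9 -312.2   47.4] y-heading 80.5 tilt 0.0 F [ 0.   0.3 -2.2] w 11.7 gf 15.0 j [ 0.37  0.51  0.17  1.93 -0.13  0.71  2.03]
travel before turn [-0.    0.01  0.05]
```

```bash
python3 -m crank '[{"travel":[0,0,0.03],"turn":[0,0,0],"grip":0},{"travel":[0,0,0],"turn":[0,0,0],"grip":0},{"travel":[0,0,0.02],"turn":[0,0,0],"grip":0},{"travel":[0,0,0],"turn":[0,0,0],"grip":0},{"travel":[0,0,0],"turn":[0,0,0],"grip":0},{"travel":[0,0,0],"turn":[0,0,0],"grip":0},{"travel":[0,0,0],"turn":[0,0,0],"grip":0},{"travel":[0,0,0],"turn":[0,0,0],"grip":0}]' >/dev/null
python3 go.py 462 -312 46
```

```text
t 34.7 pos [ 462.  -312.2   46.6] y-heading 80.5 tilt 0.02 F [-2.6  1.7  6.4] w 12.0 gf 15.0 j [ 0.37  0.51  0.17  1.93 -0.13  0.71  2.03]
travel before turn [0.   0.01 0.02]
```

Seated with 6 N contact. Release, then the wide lid.

```bash
python3 -m crank '[{"travel":[0,0,0],"turn":[0,0,0],"grip":0.2},{"travel":[0,0,0],"turn":[0,0,0],"grip":0.4},{"travel":[0,0,0],"turn":[0,0,0],"grip":0.5},{"travel":[0,0,-0.3],"turn":[0,0,0],"grip":0.5},{"travel":[0,0,-0.8],"turn":[0,0,0],"grip":0.5},{"travel":[0,0,-0.8],"turn":[0,0,0],"grip":0.5},{"travel":[0,0,0],"turn":[0,0,0],"grip":0.5},{"travel":[0,0,0],"turn":[0,0,0],"grip":0.5}]' >/dev/null
python3 go.py 462.5 -112.5 60
```

```text
t 35.7 pos [ 461.8 -312.   102.7] y-heading 80.5 tilt 0.01 F [-0.6  0.3  0.3] w 44.0 gf 0.0 j [ 0.36  0.43  0.19  1.9  -0.11  0.82  2.01]
travel before turn [1.07 6.56 1.42]
```

```bash
python3 -m crank '[{"travel":[0.15,0.93,0],"turn":[0,0,0],"grip":0.5},{"travel":[0.15,0.93,0],"turn":[0,0,0],"grip":0.5},{"travel":[0.15,0.94,0],"turn":[0,0,0],"grip":0.5},{"travel":[0.15,0.94,0],"turn":[0,0,0],"grip":0.5},{"travel":[0.15,0.94,0.3],"turn":[0,0,0],"grip":0.5},{"travel":[0.16,0.94,0.5],"turn":[0,0,0],"grip":0.5},{"travel":[0.16,0.94,0.6],"turn":[0,0,0],"grip":0.5},{"travel":[0,0,0],"turn":[0,0,0],"grip":0.5}]' >/dev/null
python3 -m crank '[{"travel":[0,0,0],"turn":[0,0,0],"grip":0.5},{"travel":[0,0,0],"turn":[0,0,0],"grip":0.5},{"travel":[0,0,0],"turn":[0,0,0],"grip":0.5},{"travel":[0,0,0],"turn":[0,0,0],"grip":0.5},{"travel":[0,0,0],"turn":[0,0,0],"grip":0.5},{"travel":[0,0,0],"turn":[0,0,0],"grip":0.5},{"travel":[0,0,0],"turn":[0,0,0],"grip":0.5},{"travel":[0,0,0],"turn":[0,0,0],"grip":0.5}]' >/dev/null
python3 go.py 462.5 -112.5 13
python3 ov.py pics/s10.png wide_lid oblong_cr 462.5 -112.5 -9.5 0 60
python3 ov.py pics/s11.png wide_lid oblong_cr 462 -312 -9.5 0 60
python3 -c "
import cv2,numpy as np;cv2.imwrite('pics/s1011.png',cv2.resize(np.hstack([cv2.imread('pics/s10.png'),cv2.imread('pics/s11.png')]),(800,390)))"
```

```text
t 37.7 pos [ 462.7 -112.8   60.9] y-heading 80.5 tilt 0.0 F [-0.6 -1.1 -0.2] w 43.6 gf 0.0 j [ 0.03  0.38  0.14  2.11 -0.08  0.65  1.62]
travel before turn [0.01 0.01 1.6 ]
```

View pics/s1011.png

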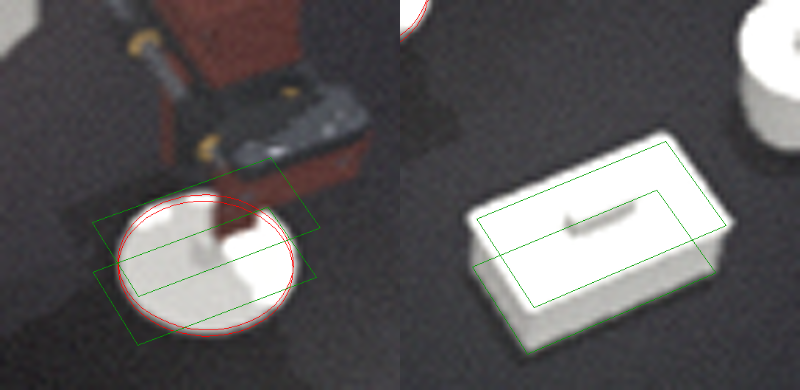

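The oblong lid is seated flat (right, 600,220). The wide lid's model outline matches (left, 207,264), with the fingers over the knob. Grasp.

```bash
python3 -m crank '[{"travel":[0,0,0.5],"turn":[0,0,0],"grip":0.5},{"travel":[0,0,0.5],"turn":[0,0,0],"grip":0.5},{"travel":[0,0,0.3],"turn":[0,0,0],"grip":0.5},{"travel":[0,0,0.2],"turn":[0,0,0],"grip":0.5},{"travel":[0,0,0.07],"turn":[0,0,0],"grip":0.4},{"travel":[0,0,0],"turn":[0,0,0],"grip":0.2},{"travel":[0,0,0],"turn":[0,0,0],"grip":0},{"travel":[0,0,0],"turn":[0,0,0],"grip":0}]' 15 >/dev/null
python3 -m crank '[{"travel":[0,0,0],"turn":[0,0,0],"grip":0},{"travel":[0,0,0],"turn":[0,0,0],"grip":0},{"travel":[0,0,0],"turn":[0,0,0],"grip":0},{"travel":[0,0,0],"turn":[0,0,0],"grip":0},{"travel":[0,0,-0.1],"turn":[0,0,0],"grip":0},{"travel":[0,0,-0.3],"turn":[0,0,0],"grip":0},{"travel":[0,0,-0.8],"turn":[0,0,0],"grip":0},{"travel":[0,0,-1],"turn":[0,0,0],"grip":0}]' 15 >/dev/null
python3 -m crank '[{"travel":[0,0,-0.8],"turn":[0,0,0],"grip":0},{"travel":[0,0,-0.4],"turn":[0,0,0],"grip":0},{"travel":[0,0,0],"turn":[0,0,0],"grip":0},{"travel":[0,0,0],"turn":[0,0,0],"grip":0},{"travel":[0,0,0],"turn":[0,0,0],"grip":0},{"travel":[0,0,0],"turn":[0,0,0],"grip":0},{"travel":[0,0,0],"turn":[0,0,0],"grip":0},{"travel":[0,0,0],"turn":[0,0,0],"grip":0}]' >/dev/null
python3 go.py 619 278.5 80
```

```text
t 40.8 pos [ 462.6 -112.8  115.7] y-heading 80.5 tilt 0.01 F [ 0.1  0.8 -2.1] w 14.3 gf 15.0 j [ 0.01  0.29  0.15  2.07 -0.06  0.78  1.6 ]
travel before turn [-2.99 13.72  1.19]
```

```bash
python3 -m crank '[{"travel":[-0.1,0.46,0],"turn":[0,0,0],"grip":0},{"travel":[-0.2,0.92,0],"turn":[0,0,0],"grip":0},{"travel":[-0.2,0.92,0],"turn":[0,0,0],"grip":0},{"travel":[-0.2,0.92,0],"turn":[0,0,0],"grip":0},{"travel":[-0.2,0.92,0],"turn":[0,0,0],"grip":0},{"travel":[-0.2,0.92,0],"turn":[0,0,0],"grip":0},{"travel":[-0.2,0.92,0],"turn":[0,0,0],"grip":0},{"travel":[-0.2,0.92,0],"turn":[0,0,0],"grip":0}]' >/dev/null
python3 -m crank '[{"travel":[-0.2,0.92,0],"turn":[0,0,0],"grip":0},{"travel":[-0.2,0.92,0],"turn":[0,0,0],"grip":0},{"travel":[-0.2,0.92,0],"turn":[0,0,0],"grip":0},{"travel":[-0.2,0.92,0],"turn":[0,0,0],"grip":0},{"travel":[-0.2,0.92,0],"turn":[0,0,0],"grip":0},{"travel":[-0.2,0.92,0],"turn":[0,0,0],"grip":0},{"travel":[-0.2,0.92,0],"turn":[0,0,0],"grip":0},{"travel":[-0.1,0.38,0],"turn":[0,0,0],"grip":0}]' >/dev/null
python3 -m crank '[{"travel":[0,0,0.3],"turn":[0,0,0],"grip":0},{"travel":[0,0,0.5],"turn":[0,0,0],"grip":0},{"travel":[0,0,0.4],"turn":[0,0,0],"grip":0},{"travel":[0,0,0.1],"turn":[0,0,0],"grip":0},{"travel":[0,0,0],"turn":[0,0,0],"grip":0},{"travel":[0,0,0],"turn":[0,0,0],"grip":0},{"travel":[0,0,0],"turn":[0,0,0],"grip":0},{"travel":[0,0,0],"turn":[0,0,0],"grip":0}]' >/dev/null
python3 go.py 619 278.5 50
python3 ov.py pics/s12.png wide_lid wide_cr 619 278.5 0 0 13
```

```text
t 43.8 pos [619.4 278.4  77.2] y-heading 80.5 tilt 0.03 F [ 0.5 -0.1 -0.3] w 14.2 gf 15.0 j [-0.53  0.64  0.06  1.59 -0.05  0.91  0.95]
travel before turn [ 0.02 -0.    0.91]
```

View pics/s12.png

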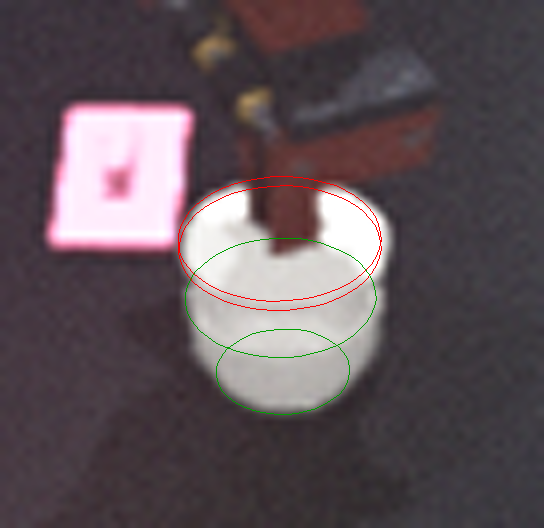

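The lid (centre x≈286) and crucible (≈287) are lined up. Lowering.

```bash
python3 -m crank '[{"travel":[0,0,0.3],"turn":[0,0,0],"grip":0},{"travel":[0,0,0.2],"turn":[0,0,0],"grip":0},{"travel":[0,0,0.2],"turn":[0,0,0],"grip":0},{"travel":[0,0,0.1],"turn":[0,0,0],"grip":0},{"travel":[0,0,0.03],"turn":[0,0,0],"grip":0},{"travel":[0,0,0],"turn":[0,0,0],"grip":0},{"travel":[0,0,0],"turn":[0,0,0],"grip":0},{"travel":[0,0,0],"turn":[0,0,0],"grip":0}]' >/dev/null
python3 go.py 619 278.5 50
python3 -m crank '[{"travel":[0,0,0.03],"turn":[0,0,0],"grip":0},{"travel":[0,0,0],"turn":[0,0,0],"grip":0},{"travel":[0,0,0.02],"turn":[0,0,0],"grip":0},{"travel":[0,0,0],"turn":[0,0,0],"grip":0},{"travel":[0,0,0],"turn":[0,0,0],"grip":0},{"travel":[0,0,0],"turn":[0,0,0],"grip":0},{"travel":[0,0,0],"turn":[0,0,0],"grip":0},{"travel":[0,0,0],"turn":[0,0,0],"grip":0}]' >/dev/null
python3 go.py 619 278.5 50
```

```text
t 44.85 pos [619.4 278.4  52.2] y-heading 80.5 tilt 0.02 F [-0.  -0.5 -1.8] w 14.3 gf 15.0 j [-0.53  0.67  0.06  1.6  -0.05  0.87  0.95]
travel before turn [0.01 0.   0.07]
t 45.85 pos [619.5 278.4  51.4] y-heading 80.5 tilt 0.04 F [-2.5 -0.1  7. ] w 14.3 gf 15.0 j [-0.53  0.67  0.06  1.6  -0.05  0.87  0.95]
travel before turn [ 0.02 -0.    0.05]
```

```bash
python3 -m crank '[{"travel":[0,0,0],"turn":[0,0,0],"grip":0.2},{"travel":[0,0,0],"turn":[0,0,0],"grip":0.4},{"travel":[0,0,0],"turn":[0,0,0],"grip":0.5},{"travel":[0,0,-0.3],"turn":[0,0,0],"grip":0.5},{"travel":[0,0,-0.8],"turn":[0,0,0],"grip":0.5},{"travel":[0,0,-1],"turn":[0,0,0],"grip":0.5},{"travel":[0,0,-1],"turn":[0,0,0],"grip":0.5},{"travel":[0,0,-1],"turn":[0,0,0],"grip":0.5}]' >/dev/null
python3 -m crank '[{"travel":[0.8,0,-0.5],"turn":[0,0,0],"grip":0.5},{"travel":[0.8,0,-0.5],"turn":[0,0,0],"grip":0.5},{"travel":[0.8,0.3,0],"turn":[0,0,0],"grip":0.5},{"travel":[0.8,0.3,0],"turn":[0,0,0],"grip":0.5},{"travel":[0.8,0.3,0],"turn":[0,0,0],"grip":0.5},{"travel":[0.5,0,0],"turn":[0,0,0],"grip":0.5},{"travel":[0,0,0],"turn":[0,0,0],"grip":0.5},{"travel":[0,0,0],"turn":[0,0,0],"grip":0.5}]' >/dev/null
python3 go.py
python3 - <<'E'
from h import *
im,d=snapshot("side"); P=cloud("side",d)
for k,c,h,r in(("tall",(.5955,-.299),.057,.024),("wide",(.619,.2785),.047,.036),("square",(.4526,.1063),.049,.03),("oblong",(.462,-.312),.043,.022)):
    q=P[(np.hypot(P[...,0]-c[0],P[...,1]-c[1])<r)&(np.hypot(P[...,0]-c[0],P[...,1]-c[1])>.012)&(np.abs(P[...,2]-h)<.012)]
    f=np.linalg.lstsq(np.c_[q[:,:2]-c,np.ones(len(q))],q[:,2],rcond=None)[0]
    print(k,len(q),"slope deg",np.round(np.degrees(f[:2]),1),"plate top mm",round(f[2]*1e3,1),"want",h*1e3)
c=im[90:290,170:390]; cv2.imwrite("pics/end.png",cv2.resize(c,(660,600),interpolation=cv2.INTER_CUBIC))
E
```

```text
t 47.85 pos [491.6 326.4 203.7] y-heading 80.4 tilt 0.05 F [-1.   0.2  0.9] w 43.9 gf 0.0 j [-0.7   0.37  0.04  1.71 -0.02  1.06  0.75]
tall 129 slope deg [ 0.2 -0.1] plate top mm 56.6 want 57.0
wide 167 slope deg [-0.7  0.1] plate top mm 46.5 want 47.0
square 144 slope deg [-0.7 -0.1] plate top mm 48.0 want 49.0
oblong 96 slope deg [-2.9  1.3] plate top mm 43.1 want 43.0
```

View pics/end.png

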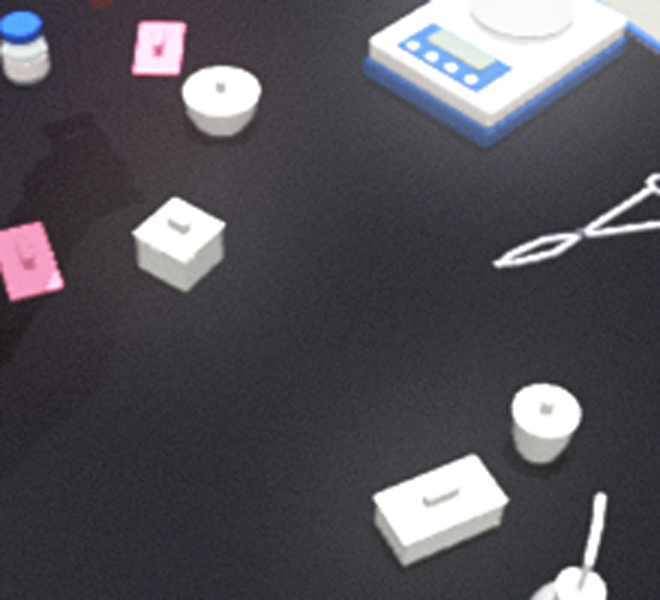

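All four lids look seated and level. The oblong fit probably picked up its bar, so I'll recheck it on the plate ends.

```bash
python3 - <<'E'
from h import *
Q=[]
for _ in range(4):
    im,d=snapshot("side"); P=cloud("side",d).reshape(-1,3)
    a=np.radians(-9.5); q=P-[.462,-.312,0]; u=q[:,0]*np.cos(a)+q[:,1]*np.sin(a); v=-q[:,0]*np.sin(a)+q[:,1]*np.cos(a)
    m=(abs(u)<.046)&(abs(u)>.022)&(abs(v)<.022)&(abs(P[:,2]-.043)<.012); Q.append(np.c_[u,v,np.ones(len(u)),P[:,2]][m])
Q=np.vstack(Q); f=np.linalg.lstsq(Q[:,:3],Q[:,3],rcond=None)[0]; print(len(Q),np.degrees(f[:2]),f[2]*1e3)
E
```

```text
973 [-0.11052721 -0.13384922] 41.91606754359747
```

Level.

```bash
python3 -c "
from plant import ticket; print(ticket.finish_job())"
```

```text
the job is handed in; nothing more can be done
None
```

All four lids are seated level on their own crucibles, checked in the final pictures before I handed the job in at about 48 s; the hand-in returned no verdict. The robot is clear, and the crucibles, wash bottle and jar stand where they were.

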